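# Charge the blank dispenser and hold its gate open at the mark

## Robot

A 6-joint arm with a two-finger parallel gripper is mounted at the origin on a cart in front of the work surface, level with it; the furniture and walls round the work are solid. World frame = base frame: x ahead of the robot, y to its left, z up, the work surface at z = 0. Lengths are in m, angles in rad, forces in N, time in s.
With the tool pointing down it reaches from about 0.375 to 0.9 m from the base axis. Payload 3.1 kg.
Tool frame: the origin (TCP) lies on the centre line of the jaws, within the pads' length; the fingertips stand bot.nose_length ahead of it and the grasp point (between the pads) lies 2 mm behind it (bot.nose_length is the distance from the TCP to the fingertips, in m); z points along the fingers, y is the line along which they close (so a half turn about z gives the same grasp; the last joint's range is limited). The gripper opens to 87 mm and grips with 3 to 60 N. Pads are 19 mm wide; open, the fingers measure 117 mm over their backs; the gripper's body (75 mm by 190 mm) begins 51 mm behind the grasp point.
Start: joints at [-1.401, 0.527, 1.433, -0, 1.181, -0.178], TCP at [0.213, -0.588, 0.24] pointing down, gripper open.
Joint ranges: [-3.08, 3.08], [-0.75, 2.2], [0.22, 2.44], [-1.43, 4.57], [0, 2.65], [-2.85, 2.85]. Speed limits (rad/s): [2.79, 2.79, 3.14, 3.14, 3.14, 3.14].

## Interface

Orientations are given as a rotation vector (axis times angle).
In Python, from bench import readout, viewer, bot gives the robot as it stands. The module is installed in compiled form; this text tells all that it offers.
- The arm moves only by the tool play_rows, never from a script. Its argument "deltas" is text: rows parted by semicolons, each of 4 numbers parted by spaces: the shift along the tool's x, y, z in mm, then the turn about the tool's z in degrees. A call has 1 to 8 rows; each row shifts and turns the commanded pose from where the row before left it, along the tool's axes as they then stand; what a row does not reach is not made up. A row lasts 1/12 s, in which the tool goes at most 41.7 mm and 7.16 degrees, less where a joint would pass 70% of its speed; a pose out of reach is approached as far as the arm can. A call with a gripper value outside its range is refused whole. "jaw" is the finger opening in mm, from 0 to 87, set as the call begins (left out, the last holds). The fingers move at their own pace and stop on an object; the grip force is fixed at half the most. Time passes only in rows, so rows that do not move let the fingers close. It gives the time, the measured TCP pose, the force, the opening and the grip force at its end, in the units of the state.
- readout.get_obs(): the state, without advancing time (a new reading comes with each control period).
- viewer.get_image(name): name is "side" or "top"; returns a dict with "pixels" (384x512x3 uint8, blue, green, red), "fx", "fy", "cx", "cy" (pixels), "world_from_camera" (4x4, takes a point from camera to world coordinates). Camera axes: x right, y down, z forward; pixel columns grow to the right and rows downward; lengths in m; the calibration is good to about 2 mm. A picture is of the moment at which its call begins. There is no depth.
- bot.finish_job(): hands the job in; it is judged then, once.
The state is a dict: "clock": time; "joint_pos": joint angles; "joint_vel": joint speeds; "joint_efforts": joint torques, N m; "eef_pos": TCP position; "eef_rot": TCP orientation; "contact_force": force on the tool from outside, world axes, zero at the start; "ft_torque": the same for the moment, N m; "gripper_width": finger opening in m; "grasp_force": force on a finger pad.
Only numpy, scipy, OpenCV 4.12 (cv2) and the standard library are available. Lean on these libraries where they do the work, as an engineer would, in place of code of your own. Each camera call takes 0.05 s, during which the arm holds its last target. There are 200 camera calls.

## Task

Take the scoop tray by its black tab, tip its four brass blanks over its open end into the grey hopper while the spring gate is shut, and set the empty tray back down flat on the desk. Then pull the red gate grip out until the gate's index lines stand at the orange marks, so that all four blanks drop into the blue catch tray, and keep it there: finish while still holding the gate at the marks against its spring. Leave the other things on the desk where they are.

Things in the scene. Friction and masses are not known exactly. Their poses are not given: they have to be found in the camera images.
- dispenser: grey gravity dispenser, fixed to the desk, 124 mm deep (x), 136 mm wide (y), 131 mm high. Origin: centre of its underside, below the hopper; z up; -x is its front, towards which the gate is pulled. From the bottom: blue catch tray, steel gate plate (top 73 mm up), grey hopper.
- hopper (a point): centre of the hopper's mouth, level with the rim, 130 mm above the desk. The hopper is bottomless over the gate, with upright 6 mm walls, inside 76 mm (dispenser x) by 100 mm (y); a flat flange at the rim reaches 62 mm to the back and 68 mm to either side of the centre.
- catch (a point): centre of the floor of the blue open catch tray below the gate, 9 mm above the desk; inside 94 mm (dispenser x) by 110 mm (y), walls to 42 mm above the desk
- mark (a point): point midway between the two orange marks (6 mm wide stripes on the rails), 163 mm in front of the dispenser's origin, 76 mm up. The two level rails (60 mm either side of the middle, tops 76 mm up) run forward to a tie bar 200 mm in front of the origin.
- index (a point): point on the gate plate midway between its two black index lines, below the red grip, 76 mm up; the gate is at the mark when this lies at mark (82 mm from its place with the gate shut)
- grip (a point): point in the gate's red upright grip, 115 mm above the desk. The grip is 14 mm thick (dispenser x), 30 mm wide (dispenser y) and free from 80 to 137 mm above the desk; its rear face stands 30 mm in front of the hopper when shut. It moves with the gate.
- gate (a joint): how far the gate is pulled out towards the dispenser's -x, m: 0 shut, 0.082 at the orange marks, 0.110 end stop. A spring always pulls it shut: about 3 N at 0, 10 N at the mark. From about 0.076 on the hopper's bottom is wholly open.
- tray: loose scoop tray of aluminium, 54 x 150 x 26 mm, about 0.15 kg, floor 3 mm, walls 4 mm on three sides. Origin: centre of its underside; z up; its open end (no wall) is at +y; a black upright grip tab stands on the -x wall. Polished inside: the blanks start to slide when it is tipped about 15 to 20 degrees.
- tray_tab (a point): grip point in the tray's black tab, at (-27, 0, 50) mm in the tray's frame; the tab is 8 mm thick (tray x), 40 mm long (tray y) and free from 26 to 66 mm above the tray's underside
- tray_lip (a point): middle of the tray's open end on its floor, at (0, 75, 3) mm in the tray's frame
- blank1: brass hexagonal blank, 24 mm across flats, 14 mm thick, about 30 g; origin: centre of its underside, z along its axis. At the start one of four lying flat in a row in the tray.
- blank2: brass hexagonal blank, 24 mm across flats, 14 mm thick, about 30 g; origin: centre of its underside, z along its axis. At the start one of four lying flat in a row in the tray.
- blank3: brass hexagonal blank, 24 mm across flats, 14 mm thick, about 30 g; origin: centre of its underside, z along its axis. At the start one of four lying flat in a row in the tray.
- blank4: brass hexagonal blank, 24 mm across flats, 14 mm thick, about 30 g; origin: centre of its underside, z along its axis. At the start one of four lying flat in a row in the tray.
- usb_stick: the small black USB stick, 17 x 48 x 8 mm, lying flat; a bystander; origin: centre of its underside
- tape_roll: the roll of black electrical tape, 53 mm across, 19 mm high, lying flat; a bystander; origin: centre of its underside
- spacer_block: the bare aluminium block with a hole, 25 x 40 x 40 mm; a bystander; origin: centre of its underside
- marker: the white marker pen with a green cap, 17 x 135 x 16 mm; a bystander; origin: centre of its underside
- charger: the white charger cube with a plug on top, 44 x 48 x 64 mm; a bystander; origin: centre of its underside

How it is judged:
By the outcome, as a careful person would: the job done as asked, in the order asked, and still so for the second after the job is handed in, while the arm keeps its last pose, push and grip.
It also fails if it takes over 67 s, if anything falls off the work surface, if the arm or the gripper's body presses on something with over 40 N, if the wrist force passes 120 N, or if a joint passes its speed limit or range.

## Working session

There is one attempt and no reset: what is moved stays moved. The work goes in short steps, Python scripts to look and compute and a tool call to move; the robot and the scene stay as the last step left them, time stands still between calls to the robot, and variables do not carry over. Pictures are saved under pics/ and viewed, at most 10 in all, crops included, and the job is handed in when it is done.

Besides the shell and the picture viewer there is one more tool, called after "Call:" as name(argument=value, ...) on one line, values as JSON. play_rows: Moves the arm, as the interface text tells. Its arguments: {"type":"object","properties":{"deltas":{"type":"string"},"jaw":{"type":"number"}},"required":["deltas"]}

```bash
mkdir -p pics; cat > h.py <<'E'
import numpy as np, cv2
from bench import readout, viewer, bot
from scipy.spatial.transform import Rotation as R
def img(n,f=None):
    d=viewer.get_image(n)
    if f: cv2.imwrite('pics/'+f,np.asarray(d['pixels']))
    return d
def ray(d,u,v):
    T=np.array(d['world_from_camera']); r=T[:3,:3]@np.array([(u-d['cx'])/d['fx'],(v-d['cy'])/d['fy'],1.]); return T[:3,3],r
def on(d,u,v,z):
    o,r=ray(d,u,v); return o+r*(z-o[2])/r[2]
def proj(d,p):
    q=np.linalg.inv(np.array(d['world_from_camera']))@np.r_[p,1]; return d['cx']+d['fx']*q[0]/q[2], d['cy']+d['fy']*q[1]/q[2]
E
python3 - <<'E'
from h import *
for n in('top','side'):
    d=img(n,n+'0.png'); print(n,d['fx'],d['cx'],d['cy'],np.round(d['world_from_camera'],3).tolist())
s=readout.get_obs(); print(s, bot.nose_length)
E
```

```text
top 422.3313747358654 259.3454928716887 190.59556132566425 [[-0.029, -0.994, 0.102, 0.427], [-1.0, 0.029, 0.002, -0.347], [-0.005, -0.102, -0.995, 1.111], [0.0, 0.0, 0.0, 1.0]]
side 470.88173322559874 259.3095900194288 192.94743772313944 [[0.863, -0.188, 0.469, -0.033], [-0.505, -0.314, 0.804, -1.31], [-0.004, -0.931, -0.365, 0.564], [0.0, 0.0, 0.0, 1.0]]
{'clock': 0.1, 'joint_pos': array([-1.40153249e+00,  5.28364322e-01,  1.43376955e+00,  2.24198512e-06,
        1.18139983e+00, -1.78493475e-01]), 'joint_vel': array([ 0.00064098, -0.00131539, -0.00287664, -0.00152532, -0.00142014,
       -0.00059618]), 'joint_efforts': array([-4.74241697e-04, -4.40986240e+01, -1.77150500e+01,  6.35252707e-02,
        5.34019223e-02, -4.43937529e-05]), 'eef_pos': array([ 0.21291921, -0.58695062,  0.23867638]), 'eef_rot': array([-3.09230954e+00, -5.43170383e-01, -1.73165615e-05]), 'contact_force': array([ 0.81150992, -0.21177386, -0.17828322]), 'ft_torque': array([-0.01449373,  0.02048932,  0.05115512]), 'grasp_force': 0.0, 'gripper_width': 0.0869918103422839} 0.017
```

View pics/top0.png

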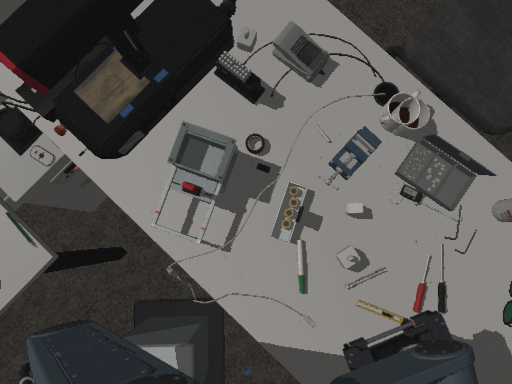

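View pics/side0.png

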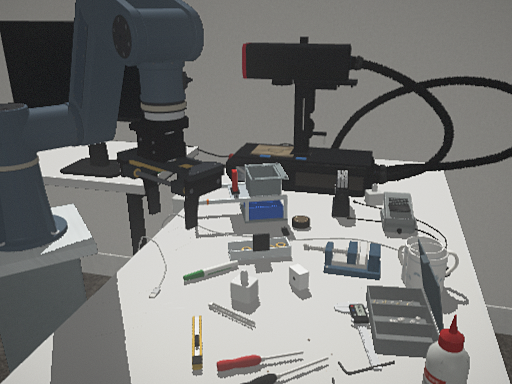

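The top view shows the dispenser near (203,152) with its rails running down-left. The tray is near (290,212), with its black tab at (300,213). I'll enlarge both.

```bash
python3 - <<'E'
from h import *
a=cv2.imread('pics/top0.png')[115:255,140:320]; b=cv2.resize(a,None,fx=4.4,fy=4.2,interpolation=cv2.INTER_CUBIC)
cv2.imwrite('pics/topz.png',cv2.resize(a,None,fx=4.2,fy=4.2,interpolation=cv2.INTER_CUBIC))
E
```

```text
(no output)
```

View pics/topz.png

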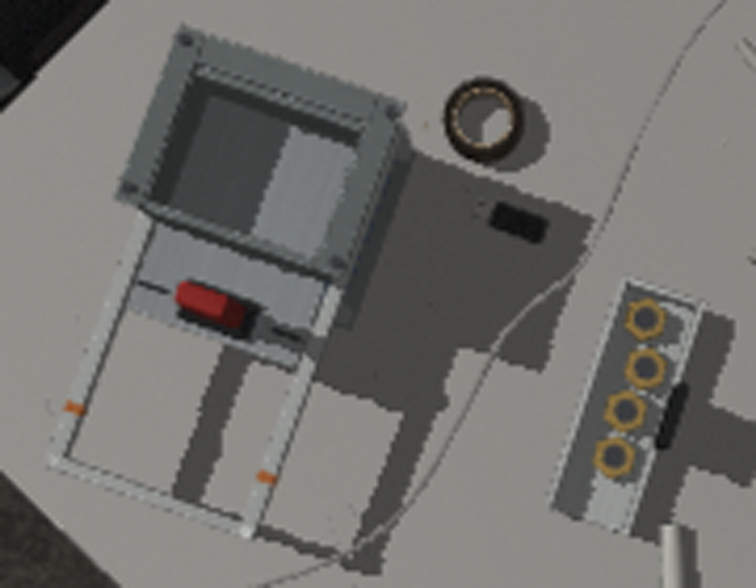

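The enlarged crop shows the flange corners at about (183,25), (405,105), (345,290) and (120,200), with the orange marks at (75,408) and (266,477). The tray corners are (627,277), (703,303), (630,533) and (553,508); its open end is at the bottom and the tab lies between (684,385) and (664,447).

```bash
python3 - <<'E'
from h import *
d=img('top'); P=lambda u,v,z:on(d,140+u/4.2-.4,115+v/4.2-.4,z)
F=[P(*c,.13) for c in((183,25),(405,105),(345,290),(120,200))]
print('flange',np.round(F,3).tolist(),[np.linalg.norm(F[i]-F[i-1]).round(3) for i in range(4)])
# orange
px=d['pixels'].astype(int); B,G,Rr=px[...,0],px[...,1],px[...,2]
m=((Rr>150)&(G>60)&(G<130)&(B<90)).astype(np.uint8); m[:, :140]=0;m[:115]=0;m[250:]=0;m[:,240:]=0
n,l,s,c=cv2.connectedComponentsWithStats(m);print(s[1:,4],c[1:])
M=[P(75,408,.076),P(266,477,.076)];print('marks',np.round(M,4).tolist(),np.linalg.norm(M[0]-M[1]))
ydir=(M[0]-M[1])/np.linalg.norm(M[0]-M[1]); xd=np.array([ydir[1],-ydir[0],0]); 
mm=(M[0]+M[1])/2;print('yaw disp',np.degrees(np.arctan2(xd[1],xd[0])),'origin from mark',mm+.163*xd)
fx=((F[0]-F[3])+(F[1]-F[2]));print('yaw flange long',np.degrees(np.arctan2(fx[1],fx[0])))
fy=((F[0]-F[1])+(F[3]-F[2]));print('yaw from flange y',np.degrees(np.arctan2(fy[1],fy[0]))-90)
bk=(F[0]+F[1])/2;print('origin from back edge',bk-.062*xd)
T=[P(627,277,.026),P(703,303,.026),P(630,533,.026),P(553,508,.026)]
print('tray',np.round(T,4).tolist(),[np.linalg.norm(T[i]-T[i-1]).round(3) for i in range(4)],np.mean(T,0))
ty=((T[3]-T[0])+(T[2]-T[1]));print('tray y dir',np.degrees(np.arctan2(ty[1],ty[0])))
a=P(684,385,.066);b=P(664,447,.066);print('tab',a,b,np.linalg.norm(a-b),(a+b)/2)
m=((Rr>110)&(G<50)&(B<50)).astype(np.uint8);m[:,:170]=0;m[:,215:]=0;m[:170]=0;m[205:]=0
v,u=np.nonzero(m);print('red',u.mean(),v.mean(),on(d,u.mean(),v.mean(),.13))
E
```

```text
flange [[0.7, -0.169, 0.13], [0.651, -0.293, 0.13], [0.547, -0.257, 0.13], [0.601, -0.132, 0.13]] [np.float64(0.106), np.float64(0.134), np.float64(0.11), np.float64(0.136)]
[5 5] [[156.4 211.2]
 [202.4 228.2]]
marks [[0.4886, -0.0933, 0.076], [0.4452, -0.2043, 0.076]] 0.11917308765671533
yaw disp -21.34978616224265 origin from mark [ 0.61869248 -0.20810224  0.076     ]
yaw flange long -19.579415448311224
yaw from flange y -22.68276054866317
origin from back edge [ 0.61778881 -0.20830429  0.13      ]
tray [[0.5623, -0.4217, 0.026], [0.5449, -0.4679, 0.026], [0.4058, -0.4179, 0.026], [0.4222, -0.3717, 0.026]] [np.float64(0.149), np.float64(0.049), np.float64(0.148), np.float64(0.049)] [ 0.48380035 -0.41978547  0.026     ]
tray y dir 160.2940877302971
tab [ 0.49225171 -0.45022961  0.066     ] [ 0.45614067 -0.43705656  0.066     ] 0.03843873171409976 [ 0.47419619 -0.44364309  0.066     ]
red 187.41509433962264 185.79245283018867 [ 0.5440648  -0.17688723  0.13      ]
```

Call:
play_rows(deltas="0 0 0 -7; 0 0 0 -7; 0 0 0 -7; 0 0 0 -7; 0 0 0 -7; 0 0 0 -7; 0 0 0 -7; 0 0 0 -7", jaw=40)

```text
clock: 0.82
eef_pos: [0.213, -0.5872, 0.2391]
eef_rot: [-2.47, -1.94, -0.001]
contact_force: [-0.1, -0.9, -0.1]
gripper_width: 0.0436
grasp_force: 0.0
```

Call:
play_rows(deltas="0 0 0 -7; 0 0 0 -7; 0 0 0 -7; 0 0 0 -7; 0 0 0 -7; 0 0 0 -7; 0 0 0 -7; 0 0 0 -7")

```text
clock: 1.48
eef_pos: [0.213, -0.5873, 0.2391]
eef_rot: [-1.271, -2.873, -0.001]
contact_force: [-0.0, 0.3, 0.1]
gripper_width: 0.0402
grasp_force: 0.0
```

Call:
play_rows(deltas="0 0 0 -7; 0 0 0 -7; 0 0 0 -7; 0 0 0 -7; 0 0 0 -0.4; 0 0 0 0")

```text
clock: 1.98
eef_pos: [0.213, -0.5873, 0.2393]
eef_rot: [-0.541, -3.094, -0.001]
contact_force: [-0.3, -0.4, 0.7]
gripper_width: 0.0402
grasp_force: 0.0
```

```bash
cat >> h.py <<'E'
def go(x,y,z,yaw):
    s=readout.get_obs(); p=s['eef_pos']; M=R.from_rotvec(s['eef_rot']).as_matrix()
    cy=np.degrees(np.arctan2(M[1,1],M[0,1])); t=-(yaw-cy+180)%360-180 if 0 else -(((yaw-cy)+180)%360-180)
    print('at',np.round(p,4),'yaw',round(cy,2),'tilt',np.round(M[:,2],4),'q',np.round(s['joint_pos'],2),'w',s['gripper_width'],'gf',round(s['grasp_force'],1),'F',np.round(s['contact_force'],1),'t',s['clock'])
    print('delta mm (frame now)',np.round(M.T@(np.array([x,y,z])-p)*1000,1),'turn',round(t,2))
E
python3 -c "
from h import *
go(.467,-.442,.12,70.3)"
```

```text
at [ 0.213  -0.5873  0.2393] yaw 70.17 tilt [-1.e-04  7.e-04 -1.e+00] q [-1.4   0.53  1.43  0.    1.18 -2.63] w 0.040192776313547514 gf 0.0 F [-0.3 -0.4  0.7] t 1.9833
delta mm (frame now) [-189.6  222.8  119.3] turn -0.13
```

Call:
play_rows(deltas="-23.7 27.9 0 0; -23.7 27.9 0 0; -23.7 27.9 10 0; -23.7 27.9 10 0; -23.7 27.9 15 0; -23.7 27.9 15 0; -23.7 27.9 15 0; -23.7 27.5 15 0")

```text
clock: 2.65
eef_pos: [0.468, -0.4404, 0.1589]
eef_rot: [0.542, 3.095, 0.0]
contact_force: [-0.3, -0.6, -0.4]
gripper_width: 0.0398
grasp_force: 0.0
```

Call:
play_rows(deltas="0 0 20 0; 0 0 10 0; 0 0 0 0; 0 0 0 0")

```text
clock: 2.98
eef_pos: [0.4657, -0.4419, 0.1291]
eef_rot: [-0.54, -3.094, -0.001]
contact_force: [-0.0, -0.1, 1.1]
gripper_width: 0.0399
grasp_force: 0.0
```

```bash
python3 - <<'E'
from h import *
go(.467,-.442,.048,70.3)
d=img('side'); a=d['pixels'][215:290,200:330]; cv2.imwrite('pics/s1.png',cv2.resize(a,None,fx=6,fy=6,interpolation=cv2.INTER_CUBIC))
c,s_=np.cos,np.sin
for n,q in(('tabtop mid',(.4745,-.4447,.066)),('TCPtip',(*readout.get_obs()['eef_pos'][:2],readout.get_obs()['eef_pos'][2]-.017))):
    u,v=proj(d,q);print(n,u,v,(u-200)*6,(v-215)*6)
E
```

```text
at [ 0.4657 -0.4419  0.1291] yaw 70.21 tilt [-0.0012  0.001  -1.    ] q [-0.93  0.68  1.48 -0.    0.98 -2.16] w 0.03989927871446112 gf 0.0 F [-0.  -0.1  1.1] t 2.9833
delta mm (frame now) [-1.4  0.3 81.1] turn -0.09
tabtop mid 260.7718237629779 233.8482485479627 364.63094257786724 113.08949128777618
TCPtip 257.09215862787255 216.19985398887007 342.5529517672353 7.199123933220449
```

View pics/s1.png

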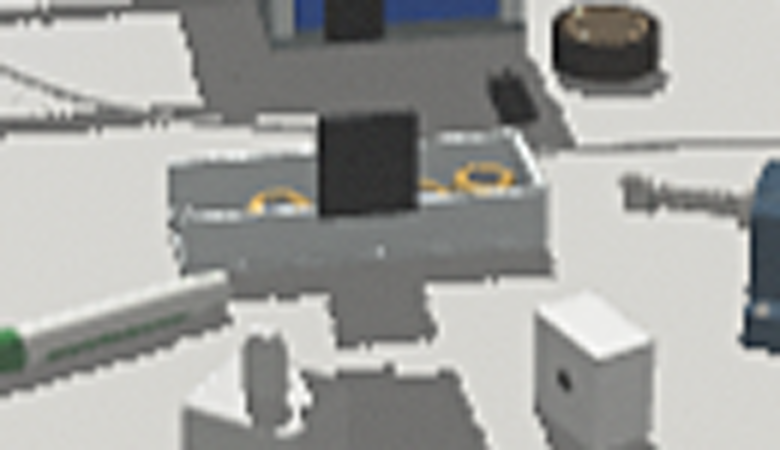

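The side crop shows the tab's top edge centred at about (367,113), against (365,113) predicted. I'll descend and grip.

Call:
play_rows(deltas="-1 0 20 0; 0 0 20 0; 0 0 20 0; 0 0 15 0; 0 0 6 0; 0 0 0 0")

```text
clock: 3.53
eef_pos: [0.4664, -0.4426, 0.0482]
eef_rot: [-0.54, -3.094, -0.001]
contact_force: [-0.4, -0.6, -0.1]
gripper_width: 0.0397
grasp_force: 0.0
```

Call:
play_rows(deltas="0 0 0 0; 0 0 0 0; 0 0 0 0; 0 0 0 0; 0 0 0 0; 0 0 0 0", jaw=0)

```text
clock: 4.03
eef_pos: [0.4678, -0.4419, 0.0491]
eef_rot: [0.537, 3.095, -0.0]
contact_force: [-0.5, -0.5, 2.1]
gripper_width: 0.008
grasp_force: 6.9
```

Call:
play_rows(deltas="0 0 -2 0; 0 0 -6 0; 0 0 -10 0; 0 0 -15 0; 0 0 -15 0; 0 0 -10 0; 0 0 0 0")

```text
clock: 4.62
eef_pos: [0.4687, -0.4433, 0.1096]
eef_rot: [0.536, 3.092, -0.006]
contact_force: [0.6, -1.3, -3.3]
gripper_width: 0.0082
grasp_force: 30.0
```

```bash
python3 - <<'E'
from h import *
d=img('side'); a=d['pixels'][165:290,200:330]; cv2.imwrite('pics/s2.png',cv2.resize(a,None,fx=4.6,fy=4.6,interpolation=cv2.INTER_CUBIC))
go(.467,-.442,.24,-21.3)
E
```

```text
at [ 0.4682 -0.4427  0.1082] yaw 70.33 tilt [ 0.002  -0.0028 -1.    ] q [-0.93  0.71  1.49 -0.    0.94 -2.16] w 0.007917657469734118 gf 30.0 F [-0.7 -0.4 -3.5] t 4.6667
delta mm (frame now) [   1.     0.  -131.8] turn 91.63
```

View pics/s2.png

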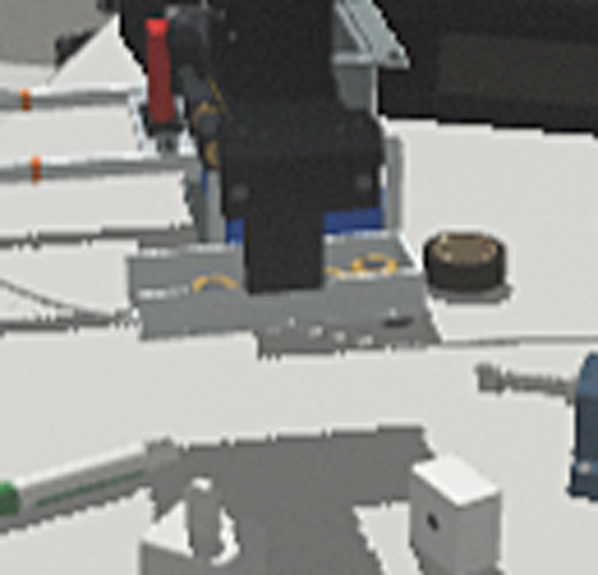

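The tray is held level at 6 cm, and all four blanks are still in it. Next I'll lift, then turn gently.

Call:
play_rows(deltas="0 0 -8 1; 0 0 -16 2; 0 0 -22 4; 0 0 -22 5; 0 0 -22 5; 0 0 -20 5; 0 0 -14 5; 0 0 -8 5")

```text
clock: 5.33
eef_pos: [0.4677, -0.4421, 0.2403]
eef_rot: [1.376, 2.823, -0.001]
contact_force: [-0.7, -0.1, -2.5]
gripper_width: 0.0077
grasp_force: 30.0
```

Call:
play_rows(deltas="0 0 0 5; 0 0 0 5; 0 0 0 5; 0 0 0 5; 0 0 0 5; 0 0 0 5; 0 0 0 5; 0 0 0 5")

```text
clock: 6.0
eef_pos: [0.4669, -0.4411, 0.2376]
eef_rot: [-2.257, -2.181, -0.001]
contact_force: [0.1, 0.0, -3.5]
gripper_width: 0.0082
grasp_force: 30.0
```

Call:
play_rows(deltas="0 0 0 5; 0 0 0 5; 0 0 0 4; 0 0 0 3; 0 0 0 2; 0 0 0 0.6; 0 0 0 0; 0 0 0 0")

```text
clock: 6.67
eef_pos: [0.4672, -0.4416, 0.2381]
eef_rot: [-2.592, -1.773, -0.0]
contact_force: [-0.2, 0.1, -4.0]
gripper_width: 0.0079
grasp_force: 30.0
```

```bash
python3 - <<'E'
from h import *
go(.5805,-.2352,.24,-21.3)
E
```

```text
at [ 0.4672 -0.4416  0.2381] yaw -21.25 tilt [-8.0e-04  1.2e-03 -1.0e+00] q [-0.93  0.55  1.39  0.    1.2  -0.56] w 0.007925290238361153 gf 30.0 F [-0.2  0.1 -4. ] t 6.6667
delta mm (frame now) [233.4  30.8  -1.8] turn 0.05
```

Call:
play_rows(deltas="6 1 0 0; 12 2 0 0; 16 2 0 0; 16 2 0 0; 16 2 0 0; 16 2 0 0; 16 2 0 0; 16 2 0 0")

```text
clock: 7.33
eef_pos: [0.5238, -0.339, 0.2387]
eef_rot: [-2.592, -1.775, -0.0]
contact_force: [1.3, 0.3, -2.7]
gripper_width: 0.008
grasp_force: 30.0
```

Call:
play_rows(deltas="16 2 0 0; 16 2 0 0; 16 2 0 0; 16 2 2 0; 16 2 4 0; 16 2 5 0; 14 2 6 0; 9 2 6 0")

```text
clock: 8.0
eef_pos: [0.5818, -0.2335, 0.2153]
eef_rot: [-2.591, -1.775, -0.001]
contact_force: [0.2, -0.2, -3.0]
gripper_width: 0.0078
grasp_force: 30.0
```

Call:
play_rows(deltas="0 0 6 0; 0 0 4 0; 0 0 2 0; 0 0 0 0; 0 0 0 0")

```text
clock: 8.42
eef_pos: [0.5806, -0.237, 0.2034]
eef_rot: [2.594, 1.772, -0.0]
contact_force: [-0.2, -0.7, -2.6]
gripper_width: 0.0077
grasp_force: 30.0
```

```bash
python3 - <<'E'
from h import *
go(.5805,-.2352,.178,-21.3)
d=img('side'); a=d['pixels'][120:250,190:330]; b=img('top')['pixels'][100:230,150:290]
cv2.imwrite('pics/s3.png',cv2.resize(np.hstack([a,b]),None,fx=2.8,fy=2.8,interpolation=cv2.INTER_CUBIC))
E
```

```text
at [ 0.5806 -0.237   0.2034] yaw -21.35 tilt [-2.e-04 -2.e-04 -1.e+00] q [-0.57  0.57  1.46 -0.    1.11 -0.19] w 0.0077493172240741095 gf 30.0 F [-0.2 -0.7 -2.6] t 8.4167
delta mm (frame now) [ 1.6 -0.8 25.4] turn -0.05
```

View pics/s3.png

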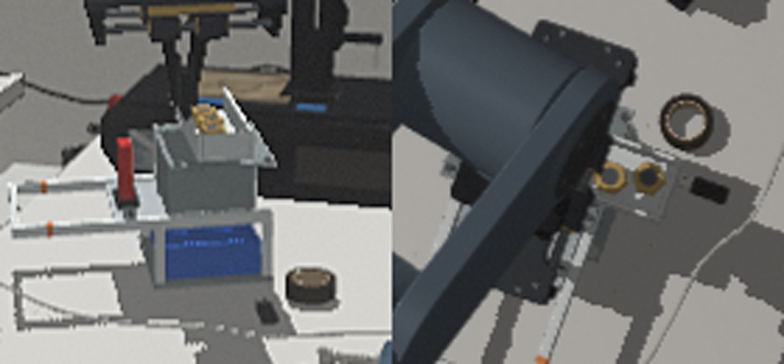

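The tray is level above the hopper, and its width sits inside the mouth. I'll lower it onto the −y rim.

Call:
play_rows(deltas="1.5 0 6 0; 0 0 6 0; 0 0 5 0; 0 0 3 0; 0 0 2 0; 0 0 1 0; 0 0 0 0")

```text
clock: 9.1
eef_pos: [0.5814, -0.2346, 0.1802]
eef_rot: [-2.593, -1.773, 0.0]
contact_force: [1.3, -0.5, -3.4]
gripper_width: 0.0078
grasp_force: 30.0
```

Call:
play_rows(deltas="0 0 1 0; 0 0 1 0; 0 0 1 0; 0 0 0 0")

```text
clock: 9.43
eef_pos: [0.5818, -0.2347, 0.179]
eef_rot: [2.592, 1.773, 0.001]
contact_force: [-2.0, 1.6, 4.7]
gripper_width: 0.0078
grasp_force: 30.0
```

Call:
play_rows(deltas="2 0 1 0; 2 0 1 0; 2 0 1 0; 2 0 1 0; 0 0 0 0")

```text
clock: 9.85
eef_pos: [0.5858, -0.229, 0.1766]
eef_rot: [2.587, 1.77, 0.001]
contact_force: [-2.0, -0.6, 9.0]
gripper_width: 0.008
grasp_force: 30.0
```

```bash
python3 - <<'E'
from h import *
go(.5818,-.2347,.179,-21.3)
d=img('side'); a=d['pixels'][120:220,200:330]
cv2.imwrite('pics/s4.png',cv2.resize(a,None,fx=4.5,fy=4.5,interpolation=cv2.INTER_CUBIC))
E
```

```text
at [ 0.5858 -0.229   0.1766] yaw -21.24 tilt [ 0.0044 -0.0053 -1.    ] q [-0.55  0.6   1.49 -0.    1.05 -0.18] w 0.008041140589479698 gf 30.0 F [-2.  -0.6  9. ] t 9.85
delta mm (frame now) [-6.8 -1.7 -2.4] turn 0.06
```

View pics/s4.png

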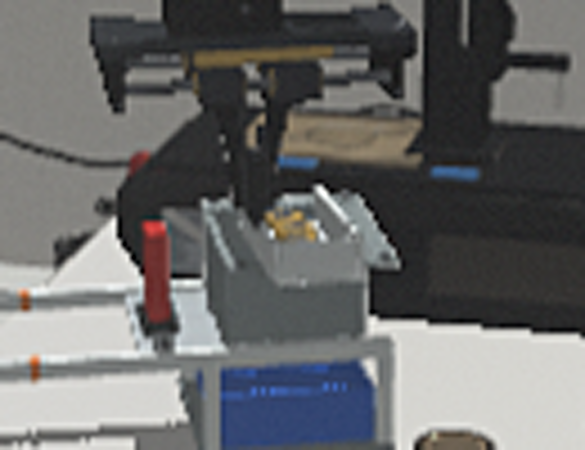

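The side crop shows the tray resting on the near rim with a slight tilt, and the blanks are still in it. I'll keep tipping.

Call:
play_rows(deltas="4 0 2 0; 4 0 2 0; 4 0 2.5 0; 4 0 3 0; 3 0 3 0; 3 0 3 0; 3 0 3 0; 0 0 0 0")

```text
clock: 10.57
eef_pos: [0.5963, -0.2042, 0.1573]
eef_rot: [2.587, 1.771, 0.007]
contact_force: [2.7, 2.5, 5.2]
gripper_width: 0.0077
grasp_force: 30.0
```

```bash
python3 - <<'E'
from h import *
go(.5818,-.2347,.179,-21.3)
d=img('side'); a=d['pixels'][120:220,200:330]
cv2.imwrite('pics/s5.png',cv2.resize(a,None,fx=4.5,fy=4.5,interpolation=cv2.INTER_CUBIC))
E
```

```text
at [ 0.5963 -0.2042  0.1573] yaw -21.22 tilt [ 0.0071 -0.0029 -1.    ] q [-0.51  0.63  1.5   0.    1.01 -0.14] w 0.0077105316313356275 gf 30.0 F [2.7 2.5 5.2] t 10.5667
delta mm (frame now) [-33.7  -2.3 -21.8] turn 0.08
```

View pics/s5.png

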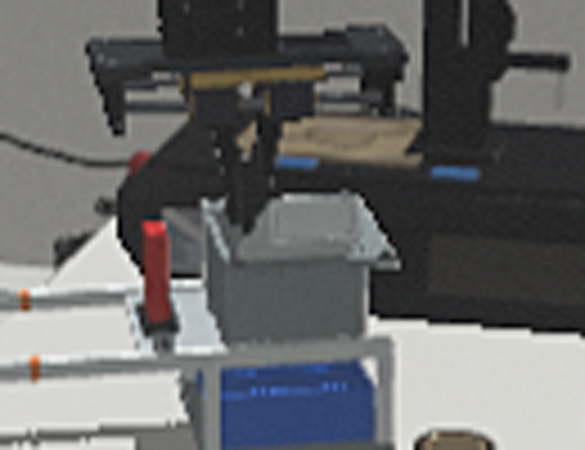

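The closed end is raised and the tray is tipped about 38° (computed), with the blanks sliding toward the lip. I'll lift slowly with the tilt kept so any blocked blanks run out, then look.

Call:
play_rows(deltas="0 0 0 0; 0 0 0 0; 0 0 -5 0; -2 0 -5 0; -2 0 -5 0; -2 0 -5 0; -2 0 -5 0; 0 0 -5 0")

```text
clock: 11.28
eef_pos: [0.5902, -0.212, 0.1854]
eef_rot: [-2.594, -1.772, 0.0]
contact_force: [-0.8, -0.4, -2.1]
gripper_width: 0.0075
grasp_force: 30.0
```

Call:
play_rows(deltas="0 0 0 0; 0 0 0 0; 0 0 0 0; 0 0 0 0; 0 0 0 0; 0 0 0 0")

```text
clock: 11.78
eef_pos: [0.5904, -0.2112, 0.1848]
eef_rot: [-2.593, -1.773, 0.0]
contact_force: [-0.0, -0.9, -2.7]
gripper_width: 0.0076
grasp_force: 30.0
```

```bash
python3 - <<'E'
from h import *
go(.5818,-.2347,.179,-21.3)
d=img('side'); a=d['pixels'][110:220,200:330]
b=img('top')['pixels'][100:210,150:280]
cv2.imwrite('pics/s6.png',cv2.resize(np.hstack([a,b]),None,fx=3,fy=3,interpolation=cv2.INTER_CUBIC))
for p in (a,b):
  p=p.astype(int);m=(p[...,2]>130)&(p[...,2]-p[...,0]>50)&(p[...,1]>80);v,u=np.nonzero(m);print(m.sum(),(u.mean(),v.mean()) if m.any() else '')
E
```

```text
at [ 0.5904 -0.2112  0.1848] yaw -21.26 tilt [-5.e-04  3.e-04 -1.e+00] q [-0.52  0.59  1.48  0.    1.07 -0.15] w 0.007628721966704275 gf 30.0 F [-0.  -0.9 -2.7] t 11.7833
delta mm (frame now) [-25.1   0.5   5.8] turn 0.04
14 (np.float64(20.142857142857142), np.float64(77.14285714285714))
0
```

View pics/s6.png

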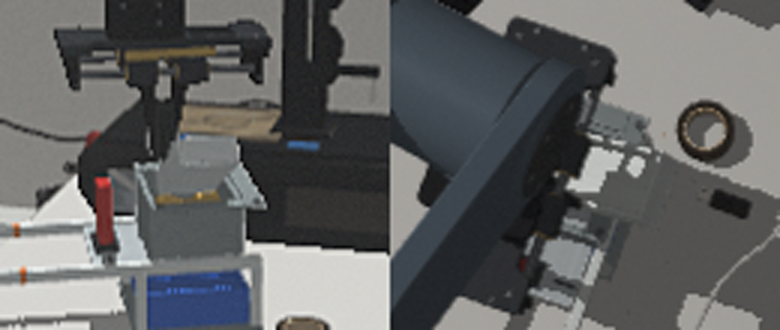

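The side view shows the tipped tray's underside above the hopper, with brass visible just over the near rim at about (200,198). I've used nine views, so from here I'll check by numbers: give a small shake and lift, and see whether the brass moves with the tray.

Call:
play_rows(deltas="4 0 0 0; -8 0 0 0; 8 0 0 0; -8 0 0 0; 4 0 0 0; 0 0 -6 0; 0 0 -6 0; 0 0 0 0")

```text
clock: 12.55
eef_pos: [0.5916, -0.2118, 0.1988]
eef_rot: [2.591, 1.772, 0.002]
contact_force: [-0.1, -0.6, -1.0]
gripper_width: 0.0077
grasp_force: 30.0
```

```bash
cat > br.py <<'E'
from h import *
F=[]
for i in range(4):
    d=img('side'); F.append(readout.get_obs()['contact_force'][2])
p=d['pixels'].astype(int); m=((p[...,2]>110)&(p[...,2]-p[...,0]>45)&(p[...,1]-p[...,0]>20)).astype(np.uint8)
m[:150]=0;m[235:]=0;m[:,:220]=0;m[:,300:]=0
n,l,s,c=cv2.connectedComponentsWithStats(m)
for a,b in zip(s[1:],c[1:]):
    if a[4]>2: print(a[4],b.round(1))
print('Fz',np.round(F,2)); go(.5818,-.2347,.179,-21.3)
h0=np.array([.618,-.208]);ex=np.array([.932,-.363]);ey=np.array([.363,.932])
for n,x,y,z in(('near rim',0,-.068,.13),('far rim',0,.05,.13),('gate far',0,.05,.073),('far wall top of 1 blank',0,.05,.087),('near rim inner',0,-.05,.13)):
    print(n,np.round(proj(d,[*(h0+x*ex+y*ey),z]),1))
E
python3 br.py
```

```text
14 [254.6 175.1]
21 [268.1 173.7]
Fz [-2.36 -1.85 -1.92 -2.5 ]
at [ 0.5905 -0.2113  0.1972] yaw -21.27 tilt [ 1.e-04 -0.e+00 -1.e+00] q [-0.52  0.58  1.47 -0.    1.09 -0.15] w 0.007730362066245555 gf 30.0 F [ 0.1 -0.2 -2.5] t 12.75
delta mm (frame now) [-25.    0.4  18.2] turn 0.03
near rim [266.  178.6]
far rim [259.2 165.4]
gate far [259.3 183.4]
far wall top of 1 blank [259.3 179. ]
near rim inner [264.9 176.4]
```

The brass stayed put when the tray rose and Fz dropped by about 1 N, so the blanks look to be in the hopper. I'll lift clear, retract, and then check the hopper and tray from above.

Call:
play_rows(deltas="0 0 -10 0; 0 0 -15 0; 0 0 -15 0; 0 0 -10 0; -10 0 0 0; -20 -3 0 0; -20 -3 0 0; -20 -3 0 0")

```text
clock: 13.42
eef_pos: [0.5558, -0.2741, 0.2466]
eef_rot: [-2.592, -1.774, 0.001]
contact_force: [0.6, -0.6, -1.9]
gripper_width: 0.0076
grasp_force: 30.0
```

Call:
play_rows(deltas="-30 -4 0 0; -30 -4 0 0; -30 -4 0 0; -30 -4 0 0; -30 -4 0 0; -25 -3 0 0; -10 0 0 0; 0 0 0 0")

```text
clock: 14.08
eef_pos: [0.4665, -0.4401, 0.2464]
eef_rot: [2.597, 1.768, -0.001]
contact_force: [-0.5, -0.4, -2.6]
gripper_width: 0.0076
grasp_force: 30.0
```

```bash
python3 - <<'E'
from h import *
go(.4672,-.4416,.24,70.3)
d=img('top')
def brass(d,r0,r1,c0,c1,n):
    p=d['pixels'].astype(int); m=((p[...,2]>100)&(p[...,2]-p[...,0]>40)&(p[...,1]-p[...,0]>15)).astype(np.uint8)
    k=np.zeros_like(m);k[r0:r1,c0:c1]=1;m*=k
    n_,l,s,c=cv2.connectedComponentsWithStats(m,connectivity=8)
    print(n,[(int(a[4]),b.round(0).tolist()) for a,b in zip(s[1:],c[1:]) if a[4]>3])
brass(d,110,380,140,340,'top')
e=img('side');brass(e,150,300,190,330,'side')
a=d['pixels'][100:260,140:330]; b=e['pixels'][110:270,190:330]
cv2.imwrite('pics/s7.png',cv2.resize(np.hstack([a,b]),None,fx=2.4,fy=2.4,interpolation=cv2.INTER_CUBIC))
E
```

```text
at [ 0.4665 -0.4401  0.2464] yaw -21.5 tilt [-6.e-04 -5.e-04 -1.e+00] q [-0.93  0.54  1.38 -0.    1.22 -0.55] w 0.007627562076746818 gf 30.0 F [-0.5 -0.4 -2.6] t 14.0833
delta mm (frame now) [-1.1  1.2  6.4] turn -91.8
top [(29, [193.0, 142.0]), (20, [187.0, 157.0]), (9, [190.0, 165.0]), (14, [157.0, 212.0]), (14, [203.0, 228.0])]
side [(7, [253.0, 174.0]), (11, [205.0, 186.0]), (11, [207.0, 201.0])]
```

Brass shows only inside the hopper; there is none on the desk or in the tray region. I'll turn back to the tray's original yaw and set it down there.

Call:
play_rows(deltas="0 0 0 -4; 0 0 0 -7; 0 0 0 -7; 0 0 0 -7; 0 0 0 -7; 0 0 0 -7; 0 0 0 -7; 0 0 0 -7")

```text
clock: 14.85
eef_pos: [0.4692, -0.435, 0.2469]
eef_rot: [-1.517, -2.75, -0.002]
contact_force: [0.6, 0.1, -2.1]
gripper_width: 0.0076
grasp_force: 30.0
```

Call:
play_rows(deltas="0 0 0 -7; 0 0 0 -7; 0 0 0 -7; 0 0 0 -7; 0 0 0 -7; 0 0 0 -3.8; 0 0 0 0")

```text
clock: 15.43
eef_pos: [0.4692, -0.4352, 0.2469]
eef_rot: [-0.525, -3.097, -0.002]
contact_force: [0.3, -0.5, -2.7]
gripper_width: 0.0076
grasp_force: 30.0
```

Call:
play_rows(deltas="0 0 20 0; 0 0 30 0; 0 0 30 0; 0 0 25 0; 0 0 15 0; 0 0 8 0; 0 0 8 0; 0 0 8 0")

```text
clock: 16.1
eef_pos: [0.4692, -0.4373, 0.1033]
eef_rot: [0.531, 3.095, -0.002]
contact_force: [-0.3, -0.1, -0.8]
gripper_width: 0.0075
grasp_force: 30.0
```

```bash
python3 - <<'E'
from h import *
go(.4678,-.4419,.049,70.3)
E
```

```text
at [ 0.4692 -0.4373  0.1033] yaw 70.54 tilt [ 0.0012 -0.0013 -1.    ] q [-0.92  0.72  1.5   0.    0.93 -2.16] w 0.007473697707626247 gf 30.0 F [-0.3 -0.1 -0.8] t 16.1
delta mm (frame now) [-0.1 -4.7 54.3] turn 0.24
```

Call:
play_rows(deltas="0 -4 8 0; 0 0 8 0; 0 0 5 0; 0 0 4 0; 0 0 4 0; 0 0 4 0; 0 0 4 0; 0 0 0 0")

```text
clock: 16.77
eef_pos: [0.4703, -0.4436, 0.0691]
eef_rot: [0.533, 3.087, -0.007]
contact_force: [4.5, 1.3, 7.8]
gripper_width: 0.0082
grasp_force: 30.0
```

Call:
play_rows(deltas="0 0 4 0; 0 0 4 0; 0 0 3 0; 0 0 3 0; 0 0 2 0; 0 0 0 0")

```text
clock: 17.27
eef_pos: [0.4688, -0.4432, 0.0521]
eef_rot: [0.531, 3.091, -0.006]
contact_force: [2.3, -1.1, 4.4]
gripper_width: 0.0081
grasp_force: 30.0
```

Call:
play_rows(deltas="0 0 1 0; 0 0 1 0; 0 0 1 0; 0 0 1 0; 0 0 0 0")

```text
clock: 17.68
eef_pos: [0.4676, -0.442, 0.0469]
eef_rot: [0.531, 3.094, -0.003]
contact_force: [2.2, -1.3, 4.5]
gripper_width: 0.0079
grasp_force: 30.0
```

Call:
play_rows(deltas="0 0 0 0; 0 0 0 0; 0 0 0 0; 0 0 0 0; 0 0 0 0", jaw=30)

```text
clock: 18.1
eef_pos: [0.4664, -0.4406, 0.0455]
eef_rot: [-0.531, -3.095, -0.002]
contact_force: [-0.3, -0.2, -0.5]
gripper_width: 0.028
grasp_force: 0.0
```

Call:
play_rows(deltas="0 0 -8 0; 0 0 -20 0; 0 0 -30 0; 0 0 -40 0; 0 0 -40 0; 0 0 -40 0; 0 0 -10 0; 0 0 0 0")

```text
clock: 18.77
eef_pos: [0.4685, -0.4431, 0.2395]
eef_rot: [0.53, 3.089, -0.011]
contact_force: [0.1, 0.0, -0.3]
gripper_width: 0.0299
grasp_force: 0.0
```

Call:
play_rows(deltas="0 -38 0 7; 0 -38 0 7; 0 -38 0 7; 0 -10 0 7; 0 0 0 7; 0 0 0 7; 0 0 0 7; 0 0 0 7")

```text
clock: 19.43
eef_pos: [0.4088, -0.5492, 0.2312]
eef_rot: [-1.928, -2.474, -0.003]
contact_force: [-0.2, 0.7, -0.3]
gripper_width: 0.0295
grasp_force: 0.0
```

```bash
python3 - <<'E'
from h import *
d=img('top');e=img('side')
a=cv2.resize(d['pixels'][115:255,140:320],None,fx=3,fy=3,interpolation=cv2.INTER_CUBIC)
k=d['pixels'][120:175,165:240]; k=np.clip(k.astype(float)*2.2,0,255).astype(np.uint8)
k=cv2.resize(k,(255,187),interpolation=cv2.INTER_CUBIC); b=cv2.resize(e['pixels'][165:265,215:300],(255,233),interpolation=cv2.INTER_CUBIC)
cv2.imwrite('pics/s8.png',np.hstack([a,np.vstack([k,b])]))
go(.5427,-.1788,.18,-21.3)
E
```

```text
at [ 0.4091 -0.5491  0.2315] yaw 14.53 tilt [-0.0022  0.0042 -1.    ] q [-1.09  0.62  1.27  0.    1.25 -1.35] w 0.029778386808165275 gf 0.0 F [-0.1  0.6 -0.6] t 19.5333
delta mm (frame now) [324.7 222.3  52.8] turn 35.83
```

View pics/s8.png

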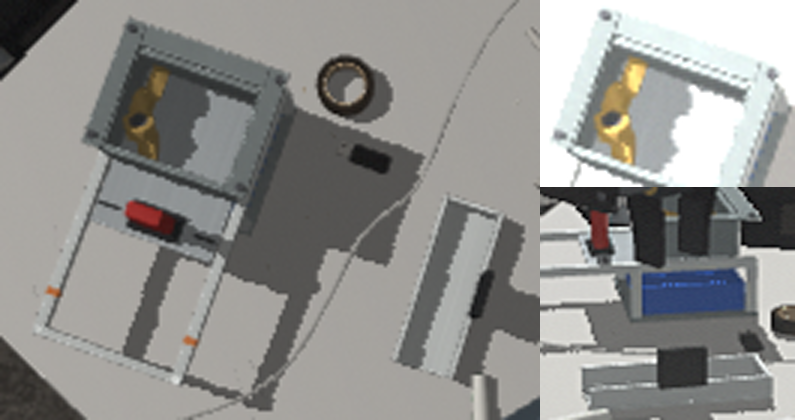

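The last view shows the tray empty and flat at its old place, with the blanks piled on the gate inside the hopper at about (148,110) in the left panel. On to the gate.

Call:
play_rows(deltas="0 0 0 7; 0 0 0 7; 0 0 0 7; 0 0 0 7; 0 0 0 7; 0 0 0 0.8; 0 0 0 0", jaw=30)

```text
clock: 20.12
eef_pos: [0.4095, -0.5497, 0.2328]
eef_rot: [-2.587, -1.778, -0.0]
contact_force: [0.2, 0.3, -0.2]
gripper_width: 0.0303
grasp_force: 0.0
```

```bash
python3 - <<'E'
from h import *
go(.543,-.178,.18,-21.3)
E
```

```text
at [ 0.4095 -0.5497  0.2328] yaw -21.01 tilt [-0.0011  0.0019 -1.    ] q [-1.09  0.62  1.27 -0.    1.25 -0.73] w 0.03030616378425883 gf 0.0 F [ 0.2  0.3 -0.2] t 20.1167
delta mm (frame now) [394.7  -8.6  53.4] turn 0.29
```

Call:
play_rows(deltas="25 0 0 0.3; 35 -1 0 0; 35 -1 0 0; 35 -1 0 0; 35 -1 0 0; 35 -1 0 0; 35 -1 0 0; 35 -1 0 0")

```text
clock: 20.78
eef_pos: [0.5026, -0.2948, 0.2338]
eef_rot: [-2.594, -1.772, 0.0]
contact_force: [0.4, -0.3, 0.5]
gripper_width: 0.0301
grasp_force: 0.0
```

Call:
play_rows(deltas="35 -1 0 0; 35 -1 0 0; 35 0 0 0; 20 0 10 0; 0 0 20 0; 0 0 10 0; 0 0 0 0; 0 0 0 0")

```text
clock: 21.45
eef_pos: [0.5461, -0.1799, 0.1934]
eef_rot: [-2.596, -1.767, 0.002]
contact_force: [0.6, 0.2, 0.2]
gripper_width: 0.0301
grasp_force: 0.0
```

```bash
python3 - <<'E'
from h import *
go(.543,-.178,.113,-21.3)
E
```

```text
at [ 0.5461 -0.1799  0.1934] yaw -21.51 tilt [-1.7e-03  8.0e-04 -1.0e+00] q [-0.51  0.52  1.61 -0.    1.02 -0.14] w 0.030077816668370585 gf 0.0 F [0.6 0.2 0.2] t 21.45
delta mm (frame now) [ 0.7 -3.4 80.4] turn -0.21
```

Call:
play_rows(deltas="0 -3 15 0; 0 0 15 0; 0 0 12 0; 0 0 12 0; 0 0 12 0; 0 0 9 0; 0 0 5 0; 0 0 0 0")

```text
clock: 22.12
eef_pos: [0.5434, -0.179, 0.1135]
eef_rot: [-2.598, -1.765, 0.001]
contact_force: [-0.8, -1.5, 0.6]
gripper_width: 0.0299
grasp_force: 0.0
```

Call:
play_rows(deltas="0 0 0 0; 0 0 0 0; 0 0 0 0; 0 0 0 0; 0 0 0 0", jaw=0)

```text
clock: 22.53
eef_pos: [0.544, -0.1787, 0.1148]
eef_rot: [2.596, 1.767, 0.0]
contact_force: [-0.7, -0.5, 2.8]
gripper_width: 0.0139
grasp_force: 30.0
```

```bash
cat > gate.py <<'E'
from h import *
go(.543,-.178,.113,-21.3)
d=img('top');p=d['pixels'].astype(int);B,G,Rr=p[...,0],p[...,1],p[...,2]
m=((Rr>90)&(G<60)&(B<60)).astype(np.uint8);m[:,:150]=0;m[:,240:]=0;m[:140]=0;m[260:]=0
print('red px',m.sum())
E
python3 gate.py
```

```text
at [ 0.544  -0.1787  0.1148] yaw -21.53 tilt [ 8.e-04 -8.e-04 -1.e+00] q [-0.51  0.63  1.67 -0.    0.84 -0.14] w 0.01386161895975742 gf 30.0 F [-0.7 -0.5  2.8] t 22.5333
delta mm (frame now) [ 0.2 -1.2  1.8] turn -0.23
red px 1
```

Call:
play_rows(deltas="0 -4 0 0; 0 -10 0 0; 0 -14 0 0; 0 -14 0 0; 0 -14 0 0; 0 -12 0 0; 0 -8 0 0; 0 -6 0 0")

```text
clock: 23.25
eef_pos: [0.4712, -0.1503, 0.1148]
eef_rot: [2.591, 1.76, 0.008]
contact_force: [9.6, -3.4, -4.9]
gripper_width: 0.0142
grasp_force: 30.2
```

Call:
play_rows(deltas="0 0 0 0; 0 0 0 0; 0 0 0 0; 0 0 0 0; 0 0 0 0; 0 0 0 0")

```text
clock: 23.75
eef_pos: [0.4718, -0.1506, 0.1148]
eef_rot: [2.591, 1.761, 0.008]
contact_force: [8.6, -2.6, -2.8]
gripper_width: 0.0136
grasp_force: 30.1
```

```bash
cat > g2.py <<'E'
from h import *
p0=np.array([.544,-.1787])
for i in range(4):
    d=img('side'); t=img('top'); s=readout.get_obs(); q=s['eef_pos'][:2]-p0
    print('pull mm',np.round(1000*np.r_[-q@[.932,-.363],q@[.363,.932],s['eef_pos'][2]],1),s['gripper_width'],s['grasp_force'],np.round(s['contact_force'],1))
def comp(d,f,r0,r1,c0,c1,n,k=3):
    p=d['pixels'].astype(int); m=f(p[...,0],p[...,1],p[...,2]).astype(np.uint8)
    z=np.zeros_like(m); z[r0:r1,c0:c1]=1
    _,_,s,c=cv2.connectedComponentsWithStats(m*z,connectivity=8)
    print(n,[(s[i].tolist(),c[i].round(1).tolist()) for i in range(1,len(s)) if s[i,4]>=k])
br=lambda B,G,R_:(R_>80)&(R_-B>35)&(G-B>12)
comp(t,br,115,260,140,245,'brass/marks top'); comp(d,br,150,235,195,300,'brass/marks side')
red=lambda B,G,R_:(R_>70)&(G<R_*.5)&(B<R_*.5)
comp(d,red,150,230,190,280,'red side',2); comp(t,red,140,260,140,240,'red top',2)
sh=np.array([.618,-.208]);ex=np.array([.932,-.363])
for g in(0,.082): print('grip top pred side',np.round(proj(d,[*(sh-(.081+g)*ex),.137]),1))
E
python3 g2.py
```

```text
pull mm [ 77.5   0.  114.7] 0.01369398648199855 30.14791978102039 [ 7.8 -2.3 -2.7]
pull mm [ 77.5   0.  114.7] 0.013785938776389117 30.147986689644313 [ 9.4 -3.5 -3.1]
pull mm [ 77.5   0.  114.7] 0.013950085318022146 30.147902257904207 [ 7.8 -2.3 -3.1]
pull mm [ 77.5   0.  114.7] 0.014112767186437981 30.147981149607403 [ 9.3 -2.9 -2.5]
brass/marks top [([193, 146, 6, 8, 37], [196.0, 150.1]), ([204, 152, 2, 2, 3], [204.3, 152.3]), ([201, 155, 5, 4, 8], [202.9, 156.6]), ([191, 160, 5, 5, 10], [193.2, 161.5]), ([192, 166, 4, 3, 6], [193.5, 167.2]), ([213, 167, 3, 3, 3], [214.0, 168.0]), ([208, 171, 8, 4, 9], [211.9, 173.0]), ([201, 227, 5, 3, 10], [203.1, 228.3])]
brass/marks side [([275, 150, 3, 2, 5], [276.2, 150.4]), ([279, 151, 12, 4, 26], [284.9, 152.2]), ([195, 152, 27, 4, 61], [206.8, 153.3]), ([261, 152, 9, 2, 16], [265.1, 152.4]), ([207, 199, 2, 6, 11], [207.5, 201.3]), ([250, 201, 9, 6, 39], [254.1, 203.8]), ([263, 200, 8, 6, 44], [266.7, 202.7])]
red side [([229, 154, 4, 3, 6], [230.2, 155.2]), ([205, 171, 6, 21, 90], [207.3, 180.8])]
red top []
grip top pred side [233.8 169.9]
grip top pred side [204.8 171.5]
```

Call:
play_rows(deltas="0 -2 0 0; 0 -2 0 0; 0 -1 0 0; 0 0 0 0; 0 0 0 0; 0 0 0 0")

```text
clock: 24.65
eef_pos: [0.4674, -0.1488, 0.1147]
eef_rot: [2.591, 1.76, 0.008]
contact_force: [9.3, -3.3, -3.8]
gripper_width: 0.014
grasp_force: 30.2
```

```bash
python3 g2.py
```

```text
pull mm [ 82.2   0.  114.8] 0.014260522205366529 30.15856903977692 [ 8.9 -2.3 -2.6]
pull mm [ 82.3   0.  114.7] 0.013763889076622406 30.15866780653596 [ 8.6 -2.7 -3.3]
pull mm [ 82.2   0.  114.8] 0.014048403917918142 30.158769143745303 [ 8.8 -2.4 -2.8]
pull mm [ 82.2   0.  114.8] 0.013797264990905412 30.15869289636612 [ 8.7 -3.6 -2.8]
brass/marks top [([193, 146, 6, 8, 37], [196.0, 150.1]), ([199, 155, 3, 1, 3], [200.0, 155.0]), ([203, 156, 3, 2, 5], [204.0, 156.6]), ([191, 160, 5, 5, 10], [193.2, 161.5]), ([192, 166, 3, 3, 5], [193.2, 167.2]), ([213, 167, 3, 3, 3], [214.0, 168.0]), ([208, 172, 3, 3, 3], [209.0, 173.0]), ([213, 172, 3, 3, 4], [214.0, 173.2]), ([201, 227, 5, 3, 9], [202.9, 228.2])]
brass/marks side [([280, 150, 11, 5, 28], [285.1, 152.1]), ([195, 152, 25, 4, 54], [206.0, 153.4]), ([261, 152, 12, 2, 18], [266.3, 152.5]), ([207, 199, 2, 6, 10], [207.4, 201.5]), ([250, 201, 9, 6, 38], [254.2, 203.8]), ([263, 200, 8, 6, 44], [266.7, 202.7])]
red side [([229, 155, 3, 2, 5], [229.8, 155.4]), ([203, 171, 6, 22, 95], [205.5, 181.3])]
red top []
grip top pred side [233.8 169.9]
grip top pred side [204.8 171.5]
```

```bash
python3 - <<'E'
from h import *
o=np.array([.618,-.208]);ex=np.array([.932,-.363]);ey=np.array([.363,.932])
t=img('top');d=img('side')
for z in(.016,.023,.035,.08):
  f=lambda q:np.round([1000*(q[:2]-o)@ex,1000*(q[:2]-o)@ey]).tolist()
  print(z,'top',[f(on(t,*c,z)) for c in((196,150),(202,156),(193.2,161.5),(193.2,167.2),(214,168),(211,173))],'side',[f(on(d,*c,z)) for c in((254.2,203.8),(266.7,202.7))])
E
```

```text
0.016 top [[22.0, 38.0], [12.0, 17.0], [-9.0, 34.0], [-24.0, 28.0], [-7.0, -24.0], [-22.0, -21.0]] side [[-19.0, 30.0], [20.0, 32.0]]
0.023 top [[21.0, 36.0], [11.0, 16.0], [-10.0, 32.0], [-24.0, 27.0], [-8.0, -25.0], [-23.0, -22.0]] side [[-21.0, 14.0], [17.0, 16.0]]
0.035 top [[19.0, 33.0], [10.0, 13.0], [-12.0, 30.0], [-25.0, 25.0], [-9.0, -27.0], [-24.0, -24.0]] side [[-25.0, -15.0], [12.0, -13.0]]
0.08 top [[13.0, 24.0], [4.0, 4.0], [-16.0, 20.0], [-30.0, 15.0], [-14.0, -34.0], [-29.0, -31.0]] side [[-41.0, -121.0], [-7.0, -119.0]]
```

The top view resolves four blanks on the catch floor, at about (22,37), (12,17), (−16,31) and (−15,−22) mm in the dispenser frame; the side view confirms the two it can see. The gate is 82 mm out, held against about 9 N.

```bash
python3 -c "
from bench import bot
print(bot.finish_job())"
```

```text
the job is handed in; nothing more can be done
None
```

Job handed in at about 25 s on the clock: the four blanks measure as lying in the blue catch tray, the empty tray is flat at its old place, and the gate is held at the marks (82 mm).

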